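# Lay out the loop tool for trimming

## Robot

A 7-joint arm with a two-finger parallel gripper is mounted at the origin on a cart in front of the work surface, level with it; the furniture and walls round the work are solid. World frame = base frame: x ahead of the robot, y to its left, z up, the work surface at z = 0. Lengths are in m, angles in rad, forces in N, time in s.
With the tool pointing down it reaches from about 0.4 to 0.85 m from the base axis. Payload 10.4 kg.
Tool frame: the origin (TCP) lies at the very end of the fingers, on their centre line; the grasp point (between the pads) lies 19 mm behind it; z points along the fingers, y is the line along which they close (so a half turn about z gives the same grasp; the last joint's range is limited). The gripper opens to 87 mm and grips with 3 to 60 N. Pads are 19 mm wide; open, the fingers measure 117 mm over their backs; the gripper's body (75 mm by 190 mm) begins 51 mm behind the grasp point.
Start: joints at [-1.328, 0.332, -0.065, 1.46, 0.022, 1.35, -0.088], TCP at [0.164, 0.603, 0.223] pointing down, gripper open.
Joint ranges: [-2.6, 2.6], [-0.5, 2.12], [-1.47, 1.34], [0.16, 2.42], [-1.27, 4.41], [0.06, 2.06], [-2.6, 2.6]. Speed limits (rad/s): [2.22, 2.22, 2.79, 2.79, 3.14, 3.14, 3.14].

## Interface

Orientations are given as a unit quaternion [x, y, z, w].
In Python, from bench import bot gives the robot as it stands. The module is installed in compiled form; this text tells all that it offers.
- The arm moves only by the shell command python3 -m creep 'ROWS' [FORCE]. ROWS is JSON, a list of rows, each a list of 5 numbers: the shift along the tool's x, y, z in units of 40 mm (1.0 is 40 mm), then the turn about the tool's z in units of 6 degrees (1.0 is 6 degrees), then the opening, from -1 (shut) to 1 (fully open). In form: [[x, y, z, roll, jaw], ...]. A call has 1 to 20 rows; each row is the pose to reach, as a shift and turn from the pose commanded when the call began, along the tool's axes at that moment; what a row does not reach only later rows make up. A row lasts 1/10 s, in which the tool goes at most 50 mm and 8.59 degrees, less where a joint would pass 70% of its speed; a pose out of reach is approached as far as the arm can. A call with a gripper value outside its range is refused whole. The fingers move at their own pace and stop on an object; FORCE is the grip in N (left out, the last holds). Time passes only in rows, so rows that repeat a pose let the fingers close. It gives the time, the measured TCP pose, the force, the opening and the grip force at its end, in the units of the state.
- bot.sense(): the state, without advancing time (a new reading comes with each control period).
- bot.get_image(name): name is "scene" or "side" or "wrist"; returns the picture (384x512x3 uint8, red, green, blue); there is no depth.
- bot.camera_params(name): a dict with "K" (3x3 intrinsics, pixels), "origin" and "attitude" of the camera in the world. Camera axes: x right, y up, looking along -z (the intrinsics and any distortion apply to the point x, -y, -z); pixel columns grow to the right and rows downward; lengths in m; the calibration is good to about 2 mm. A picture is of the moment at which its call begins: read the wrist's pose just before it. camera_params takes no time and is no camera call; for the wrist camera it gives the pose at the moment of the call.
- bot.job_done(): hands the job in; it is judged then, once.
The state is a dict: "time": time; "joint_pos": joint angles; "joint_velocities": joint speeds; "joint_torque": joint torques, N m; "tcp_pos": TCP position; "ee_rot": TCP orientation; "wrist_force": force on the tool from outside, world axes, zero at the start; "ft_torque": the same for the moment, N m; "grip_width": opening from 0.0 (shut) to 1.0 (fully open); "gripper_force": force on a finger pad.
Only numpy, scipy, OpenCV 4.12 (cv2) and the standard library are available. Lean on these libraries where they do the work, as an engineer would, in place of code of your own. Each camera call takes 0.05 s, during which the arm holds its last target. There are 200 camera calls.

## Task

The upturned bowl is ready to have its foot trimmed. Open the tool chest: lift its lid by the steel lip and swing it back past upright, so that it stays open by itself. Then take the loop tool out of the chest and lay it, not drop it, flat on the table beside the bowl, within a hand's breadth (10 cm) of the bowl's rim but not touching it; leave the needle tool in its notches and do not shift the bowl.

Things in the scene. Friction and masses are not known exactly. Their poses are not given: they have to be found in the camera images.
- chest: Brown wooden tool chest, shut at the start, 154 (front to back) x 234 x 92 mm high, fast on the table. Origin: centre of its underside; x from its front to its back, y along its length, z up; the front, with the steel lip, is at -x, turned towards the robot. Walls 8 mm thick, 75 mm high; inside x -65 to +64 mm, y -107 to +107 mm, floor 8 mm high. Old tool handles lie on its floor, below 20 mm.
- rack (a point): Middle of the tool rack in the chest: two beech saddles across it, 12 mm thick, 39 mm either side of this point in y (66 mm free between them, down to the floor's old handles), tops 56 mm high. Their notches, open at the top, 18 mm wide, lie at x = -30 mm (loop tool) and x = +26 mm (needle tool) in the chest. This point is at the height of the notch bottoms, 44 mm above the table.
- chest_lid (a joint): Opening angle of the chest's lid, rad: 0 shut, 1.57 upright, 1.745 at its stop, leaning 10 degrees back. No catch or spring, hinge nearly free: short of about 1.5 the lid falls shut, beyond that it falls open onto the stop and stays. Lid: a board 148 x 234 mm, 10 mm thick, underside level with the hinge, 0.2 kg (about 1 N to lift at the lip).
- lid_lip (a point): Middle of the lower front edge of the steel lip on the lid's front edge, 77 mm above the table when shut. The lip is a level plate 80 mm long (along the chest's y), 5 mm thick, standing 20 mm out from the lid and 22 mm from the chest's front wall, free underneath: fingertips tilted forward fit under it. It swings with the lid on a radius of 169 mm about the hinge.
- lid_hinge (a point): Middle of the lid's hinge axis, at the top back edge of the chest, 76 mm above the table and 74 mm behind the chest's centre. The axis runs along the chest's y.
- loop_handle (a point): Middle of the loop tool's wooden handle, half-way up; it balances here, 45 g. Tool 192 mm long: handle 13 mm thick, 140 mm long, then a steel wire loop 28 mm wide. Its y axis points along the tool from the loop to the handle's end (70 mm away), x across, z up. At first in the front notches, loop at the chest's -y end, this point half-way between the saddles at height 51 mm; on the table 7 mm.
- needle_handle (a point): Middle of the handle of the needle tool, which stays in the chest: 160 mm long, a wooden handle 10 mm thick and 100 mm long, then a thin needle. It lies in the rear notches, parallel to the loop tool, 56 mm behind it.
- bowl_centre (a point): Centre of the upturned brown unfired bowl, on its axis, half-way up, 56 mm above the table. The bowl is 199 mm across at its rim, which lies on the table, and 113 mm high, narrowing upwards to its foot ring; 0.55 kg, loose. It is the only upturned bowl. The table in front of it (towards the robot) and to its right is clear for 20 cm round its centre.

How it is judged:
By the outcome, as a careful person would: the job done as asked, in the order asked, and still so for the second after the job is handed in, with the robot touching nothing.
It also fails if it takes over 59 s, if anything falls off the work surface, if the arm or the gripper's body presses on something with over 40 N, if the wrist force passes 120 N, or if a joint passes its speed limit or range.

## Working session

There is one attempt and no reset: what is moved stays moved. The work goes in short steps, Python scripts to look and compute and a shell command to move; the robot and the scene stay as the last step left them, time stands still between calls to the robot, and variables do not carry over. Pictures are saved under pics/ and viewed, at most 10 in all, crops included, and the job is handed in when it is done.

```bash
mkdir -p pics
cat > h.py <<'E'
import numpy as np, cv2
from bench import bot
from scipy.spatial.transform import Rotation as R
np.set_printoptions(precision=4,suppress=True)
def cam(n):
    p=bot.camera_params(n); return p
def rot(p):
    a=np.array(p["attitude"],float)
    return R.from_quat(a).as_matrix() if a.size==4 else a.reshape(3,3)
def ray(p,u,v):
    K=np.array(p["K"]); d=np.linalg.inv(K)@[u,v,1.]
    return np.array(p["origin"]), rot(p)@[d[0],-d[1],-d[2]]
def at_z(p,u,v,z):
    o,d=ray(p,u,v); return o+d*(z-o[2])/d[2]
def proj(p,X):
    c=rot(p).T@(np.array(X)-np.array(p["origin"])); q=np.array(p["K"])@[c[0],-c[1],-c[2]]; return q[:2]/q[2]
def snap(n,f):
    im=bot.get_image(n); cv2.imwrite("pics/"+f,im[:,:,::-1]); return im
E
python3 - <<'E'
from h import *
for n in("scene","side"):
    snap(n,n+"0.png"); print(n,cam(n))
print(cam("wrist")); print(bot.sense())
a=cv2.imread("pics/scene0.png");b=cv2.imread("pics/side0.png")
E
```

```text
scene {'K': array([[401.6547,   0.    , 259.8631],
       [  0.    , 401.6547, 187.9594],
       [  0.    ,   0.    ,   1.    ]]), 'origin': array([ 0.1768, -0.6056,  0.4897]), 'attitude': array([ 0.4688, -0.1545, -0.2533,  0.832 ])}
side {'K': array([[455.3774,   0.    , 255.4481],
       [  0.    , 455.3774, 191.5698],
       [  0.    ,   0.    ,   1.    ]]), 'origin': array([ 0.1664, -0.8676,  0.4329]), 'attitude': array([ 0.5547, -0.1313, -0.2057,  0.7955])}
{'K': array([[277.9267,   0.    , 255.8986],
       [  0.    , 277.9267, 193.1073],
       [  0.    ,   0.    ,   1.    ]]), 'origin': array([0.0859, 0.6235, 0.384 ]), 'attitude': array([-0.1192, -0.0901,  0.6004,  0.7856])}
{'time': 0.1, 'joint_pos': array([-1.3276,  0.3328, -0.0647,  1.4608,  0.0216,  1.3499, -0.0885]), 'joint_velocities': array([ 0.0003, -0.0028, -0.0001,  0.    , -0.0003,  0.0012, -0.0012]), 'joint_torque': array([  0.0011, -62.4547,   0.0242, -39.0709,  -0.0615,   0.0366,
         0.    ]), 'tcp_pos': array([0.1641, 0.6027, 0.2218]), 'ee_rot': array([ 0.1325,  0.9912, -0.0006, -0.    ]), 'wrist_force': array([0.4013, 0.987 , 0.6378]), 'ft_torque': array([-0.0098,  0.0101, -0.0304]), 'gripper_force': 0.0, 'grip_width': 1.001385498392641}
```

View pics/scene0.png

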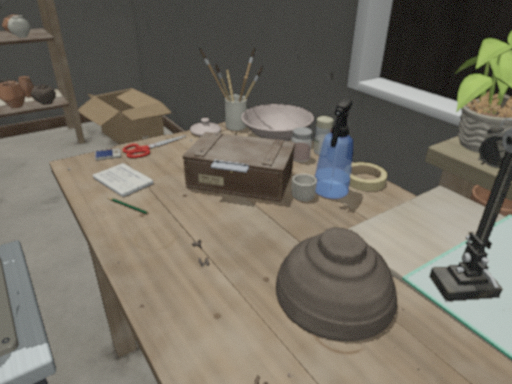

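View pics/side0.png

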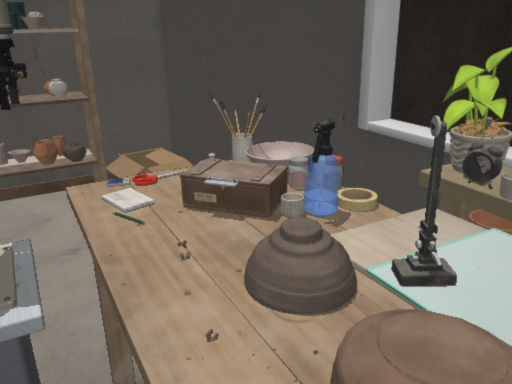

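The scene view shows the chest around (240,165) with its lip at about (232,166), and the bowl around (337,283). The side view shows the same chest at (235,187) and the bowl at (300,265). I'll enlarge the chest in both to get its corners.

Run:
```python
from h import *
a=cv2.imread("pics/scene0.png")[125:205,175:305];b=cv2.imread("pics/side0.png")[150:220,172:302]
f=lambda i:cv2.resize(i,None,fx=4.2,fy=4,interpolation=cv2.INTER_CUBIC)
a=cv2.resize(a,(520,320),interpolation=cv2.INTER_CUBIC);b=cv2.resize(b,(520,280),interpolation=cv2.INTER_CUBIC)
cv2.imwrite("pics/crop0.png",np.vstack([a,b]))
p=cam("scene");q=cam("side")
# bowl rim: silhouettes at z=0 left/right/bottom
for n,c,px in(("scene",p,[(278,293),(397,293),(340,342)]),("side",q,[(245,280),(356,283),(300,313)])):
    for u in px: print(n,at_z(c,*u,0.0))
    print()
```

```text
scene [ 0.4824 -0.231   0.    ]
scene [ 0.6485 -0.3406  0.    ]
scene [ 0.4999 -0.3584  0.    ]

side [ 0.4773 -0.2314  0.    ]
side [ 0.6415 -0.3377  0.    ]
side [ 0.5081 -0.3623  0.    ]
```

View pics/crop0.png

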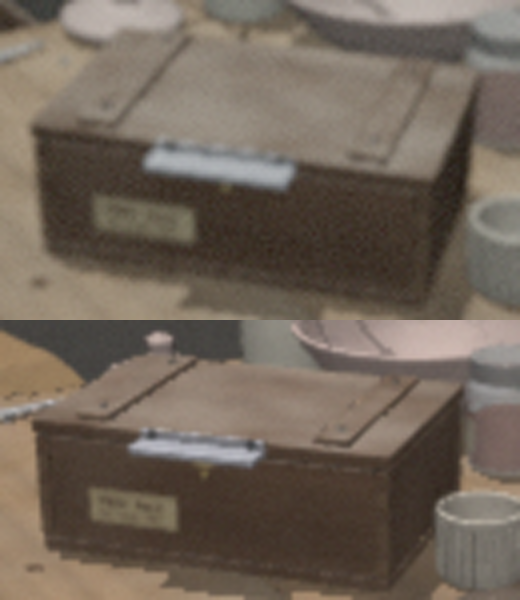

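The chest's corners, lip edge and base edge are clear in both crops, for example the scene lid's front corners at about (183,157) and (282,170). I'll fit the chest's x, y and yaw, and the bowl's rim.

```bash
cat > fit.py <<'E'
from h import *
from scipy.optimize import least_squares
P={"scene":cam("scene"),"side":cam("side")}
M={'TFL':(-.074,.117,.086),'TFR':(-.074,-.117,.086),'TBR':(.074,-.117,.086),'TBL':(.074,.117,.086),'BFL':(-.073,.115,0),'BFR':(-.073,-.115,0),'LL':(-.095,.04,.077),'LR':(-.095,-.04,.077)}
O=[]
for n,px in(("scene",dict(TFL=(33,128),TFR=(430,182),TBR=(478,70),BFL=(47,248),BFR=(425,303),LL=(145,173),LR=(293,188))),):
    O+=[(n,k,175+u/4,125+v/4) for k,(u,v) in px.items()]
O+=[("side",k,172+u/4,150+(v-320)/4) for k,(u,v) in dict(TFL=(35,422),TFR=(388,460),TBR=(465,378),BFL=(45,550),BFR=(385,588),LL=(130,452),LR=(262,464)).items()]
def T(s,X): c,w=np.cos(s[2]),np.sin(s[2]); return np.array([s[0]+c*X[0]-w*X[1],s[1]+w*X[0]+c*X[1],X[2]])
def f(s): return np.concatenate([proj(P[n],T(s,M[k]))-(u,v) for n,k,u,v in O])
if __name__=="__main__":
    r=least_squares(f,[.6,.2,0.],loss='soft_l1'); print(r.x); print(f(r.x).reshape(-1,2))
    for k in('LL','LR'): print(k,T(r.x,M[k]))
    print("hinge",T(r.x,(.074,0,.076)),"loop",T(r.x,(-.03,0,.051)))
    # bowl: circle radius .0995 at z=0, silhouette extents
    ob=[("scene",278,397,342),("side",245,356,313)]
    th=np.linspace(0,6.283,100)
    def g(c):
        o=[]
        for n,l,rr,b in ob:
            q=np.array([proj(P[n],(c[0]+.0995*np.cos(t),c[1]+.0995*np.sin(t),0)) for t in th]); o+=[q[:,0].min()-l,q[:,0].max()-rr,q[:,1].max()-b]
        return o
    r=least_squares(g,[.56,-.28]); print("bowl",r.x,g(r.x))
E
python3 fit.py
```

```text
[0.632  0.1204 0.7295]
[[-1.4068 -1.3924]
 [ 1.7478 -1.4957]
 [ 1.0187 -1.0595]
 [-1.0254  1.3494]
 [ 0.2651  1.7209]
 [ 0.0987 -0.4854]
 [-1.4389  0.5534]
 [-0.9934 -1.5374]
 [ 1.4454 -1.8177]
 [ 0.2015  0.3049]
 [ 0.0495 -1.149 ]
 [ 1.8052  0.4136]
 [ 0.0653  0.1901]
 [-1.6038  0.542 ]]
LL [0.5345 0.0869 0.077 ]
LR [0.5878 0.0273 0.077 ]
hinge [0.6872 0.1697 0.076 ] loop [0.6096 0.1004 0.051 ]
bowl [ 0.5642 -0.2809] [np.float64(-2.4462354384229457), np.float64(0.03256546975273977), np.float64(-0.3530494246143121), np.float64(0.23937230128447595), np.float64(2.2078558681120626), np.float64(0.3598260073394499)]
```

```bash
python3 -m creep '[[-13.25,-10.45,0.3,20.5,1],[-13.25,-10.45,0.3,20.5,1],[-13.25,-10.45,0.3,20.5,1],[-13.25,-10.45,0.3,20.5,1],[-13.25,-10.45,0.3,20.5,1],[-13.25,-10.45,0.3,20.5,1],[-13.25,-10.45,0.3,20.5,1],[-13.25,-10.45,0.3,20.5,1],[-13.25,-10.45,0.3,20.5,1],[-13.25,-10.45,0.3,20.5,1],[-13.25,-10.45,0.3,20.5,1],[-13.25,-10.45,0.3,20.5,1],[-13.25,-10.45,0.3,20.5,1],[-13.25,-10.45,0.3,20.5,1],[-13.25,-10.45,0.3,20.5,1],[-13.25,-10.45,0.3,20.5,1],[-13.25,-10.45,0.3,20.5,1],[-13.25,-10.45,0.3,20.5,1],[-13.25,-10.45,0.3,20.5,1],[-13.25,-10.45,0.3,20.5,1]]'
python3 - <<'E'
from h import *
s=bot.sense();print(s["tcp_pos"],s["ee_rot"],s["joint_pos"])
p=cam("wrist");print(p["origin"],p["attitude"]);np.save("w1.npy",np.r_[p["origin"],p["attitude"]])
im=snap("wrist","w1.png")
cv2.imwrite("pics/w1b.png",cv2.resize(im[:,:,::-1],(800,600),interpolation=cv2.INTER_CUBIC))
E
```

```text
time: 2.1
tcp_pos: [0.5656, 0.061, 0.2106]
ee_rot: [0.934, 0.357, 0.0, -0.0]
wrist_force: [0.4, 0.5, -0.4]
grip_width: 1.002
gripper_force: 0.0
[0.5656 0.061  0.2106] [ 0.9341  0.3571  0.0001 -0.0002] [-0.6858  0.2312  0.5846  1.6592 -0.1323  1.2908 -0.9173]
[0.6266 0.1145 0.3728] [-0.1364  0.0609 -0.4035  0.9027]
```

View pics/w1b.png

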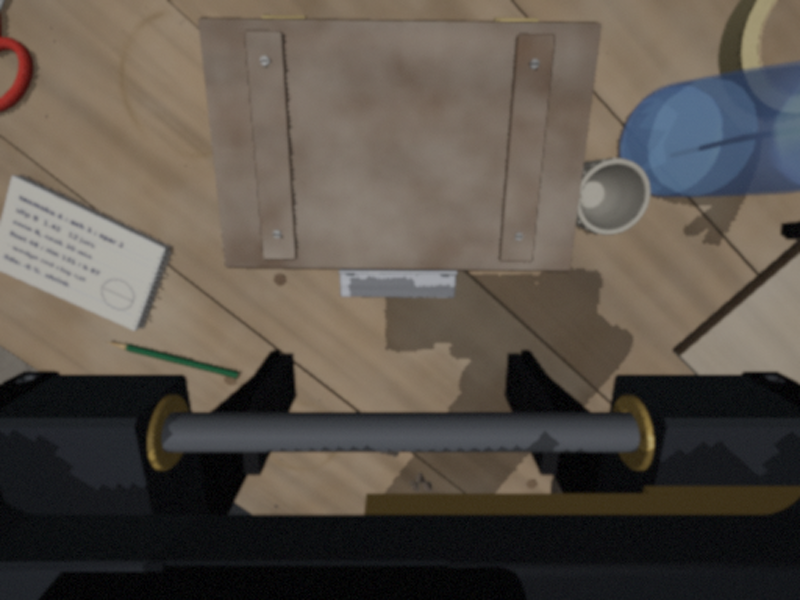

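The wrist view shows the lid corners at (200,18), (600,24), (571,269) and (226,267), and the lip's front corners at (341,296) and (456,296), in 800 px coordinates. The lip is nearly square to the gripper.

Run:
```python
from h import *
p=cam("wrist");s=bot.sense();T=s["tcp_pos"];Rm=R.from_quat(s["ee_rot"]).as_matrix()
def show(n,u,v,z):
    X=at_z(p,u*.64,v*.64,z); print(n,X,"tool",(Rm.T@(X-T))*1000)
    return X
for n,u,v,z in[("lipFL",341,296,.082),("lipFR",456,296,.082),("lipBL",341,271,.082),("BL",226,267,.086),("BR",571,269,.086),("TR",600,24,.086),("TL",200,18,.086)]: show(n,u,v,z)
```

```text
lipFL [0.5354 0.0878 0.082 ] tool [ -4.5918 -40.235  128.6144]
lipFR [0.5889 0.028  0.082 ] tool [ -4.6135  40.0353 128.605 ]
lipBL [0.5492 0.0992 0.082 ] tool [ 13.2819 -39.5152 128.619 ]
BL [0.5007 0.159  0.086 ] tool [  17.0001 -116.4161  124.629 ]
BR [ 0.6549 -0.0155  0.086 ] tool [ 15.559  116.4565 124.6012]
TR [0.7627 0.081  0.086 ] tool [160.1855 116.3884 124.6386]
TL [0.6113 0.2547 0.086 ] tool [ 163.2499 -114.0361  124.6666]
```

```bash
python3 -m creep '[[0,0,1,0,1],[0,0,2,0,1],[0,0,2.8,0,1],[0,0,3.2,0,1],[0,0,3.5,0,1],[0,0,3.5,0,1],[0,0,3.5,0,1]]'
python3 - <<'E'
from h import *
s=bot.sense();T=s["tcp_pos"];Rm=R.from_quat(s["ee_rot"]).as_matrix()
P=cam("scene");Q=cam("side")
t=lambda X:(Rm.T@(X-T))*1000
print("T",T,s["wrist_force"])
for n,c,u,v in(("sc",P,318,190),("sc",P,350,195),("sd",Q,306,208),("sd",Q,337,212)): print(n,t(at_z(c,u,v,.01)))
# nozzle triangulate
def tri(a,b):
    o1,d1=ray(P,*a);o2,d2=ray(Q,*b);k=np.linalg.lstsq(np.c_[d1,-d2],o2-o1,rcond=None)[0];return (o1+d1*k[0]+o2+d2*k[1])/2
for a,b in(((342,102),(326,122)),((333,135),(316,155)),((350,104),(333,123))): X=tri(a,b);print(X,t(X))
E
```

```text
time: 2.85
tcp_pos: [0.5663, 0.0606, 0.0714]
ee_rot: [0.934, 0.357, 0.001, 0.0]
wrist_force: [0.0, 0.6, -0.1]
grip_width: 0.999
gripper_force: 0.0
T [0.5663 0.0606 0.0714] [ 0.0491  0.578  -0.1019]
sc [ 75.4929 188.3213  61.5138]
sc [ 73.0434 261.6721  61.546 ]
sd [ 73.4994 186.2291  61.5108]
sd [ 71.3538 261.3561  61.5442]
[ 0.8028 -0.0186  0.2094] [ 123.6767  216.7054 -137.8158]
[ 0.7702 -0.0323  0.1415] [ 90.1925 205.1478 -69.9658]
[ 0.8094 -0.0362  0.2091] [ 116.9718  234.2208 -137.5616]
```

```bash
python3 -m creep '[[0,0,0,0,-1],[0,0,0,0,-1],[0,0,0,0,-1],[0,0,0,0,-1],[0,0,0,0,-1]]' 20 && python3 -m creep '[[0.05,0,-0.57,0,-1],[0.18,0,-1.13,0,-1],[0.18,0,-1.13,0,-1]]'
```

```text
time: 3.35
tcp_pos: [0.5649, 0.0627, 0.0714]
ee_rot: [0.934, 0.357, -0.0, -0.002]
wrist_force: [-6.8, 5.4, 5.1]
grip_width: 0.916
gripper_force: 20.0
time: 3.65
tcp_pos: [0.5707, 0.0677, 0.1185]
ee_rot: [0.934, 0.357, 0.0, -0.002]
wrist_force: [-7.6, 4.0, -1.2]
grip_width: 0.914
gripper_force: 20.0
```

```bash
python3 -m creep '[[0.21,-0.05,-0.53,0,-1],[0.49,-0.05,-1.03,0,-1],[0.84,-0.05,-1.49,0,-1],[1.24,-0.05,-1.9,0,-1],[1.7,-0.05,-2.24,0,-1],[2.2,-0.05,-2.52,0,-1],[2.74,-0.05,-2.72,0,-1],[3.3,-0.05,-2.85,0,-1],[3.85,-0.05,-2.9,0,-1],[4.2,-0.05,-2.88,0,-1],[4.4,-0.05,-2.86,0,-1],[4.4,-0.05,-2.86,0,-1],[4.4,-0.05,-2.86,0,-1]]'
python3 - <<'E'
from h import *
snap("scene","s2.png")
E
```

```text
time: 4.95
tcp_pos: [0.7016, 0.1829, 0.2308]
ee_rot: [0.934, 0.356, 0.001, 0.001]
wrist_force: [3.2, -4.3, -1.2]
grip_width: 0.91
gripper_force: 20.0
```

View pics/s2.png

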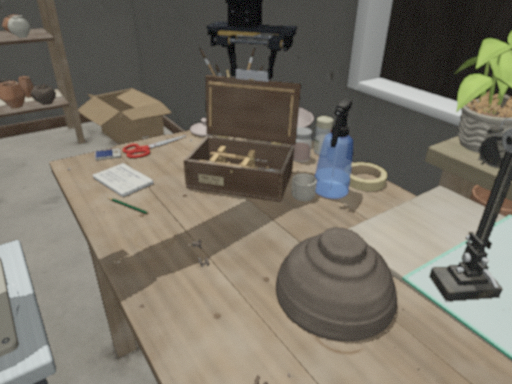

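The lid is past upright, at about 95°, with its underside showing at about (252,110) and the rack visible inside. I'll release it, clear upward, and go over the loop tool.

```bash
python3 -m creep '[[0,0,0,0,1],[0,0,0,0,1],[0,0,0,0,1],[0,0,0,0,1],[0,0,-0.5,0,1],[0,0,-1.3,0,1],[0,0,-1.5,0,1],[-1,0,-1.5,0,1],[-2,0,-1.5,0,1],[-3.05,0,-1.5,-1,1],[-3.05,0,-1,-3,1],[-3.05,0,-0.5,-5,1],[-3.05,0,0,-7,1],[-3.05,0,0.5,-9,1],[-3.05,0,1,-11,1],[-3.05,0,1.5,-13,1],[-3.05,0,1.5,-15,1],[-3.05,0,1.5,-15,1],[-3.05,0,1.5,-15,1]]'
python3 - <<'E'
from h import *
im=snap("wrist","w2.png")
cv2.imwrite("pics/w2b.png",cv2.resize(im[:,:,::-1],(800,600),interpolation=cv2.INTER_CUBIC))
E
```

```text
time: 6.9
tcp_pos: [0.6098, 0.103, 0.1697]
ee_rot: [0.458, 0.889, -0.0, -0.0]
wrist_force: [-0.4, -1.4, 0.1]
grip_width: 1.001
gripper_force: 0.0
```

View pics/w2b.png

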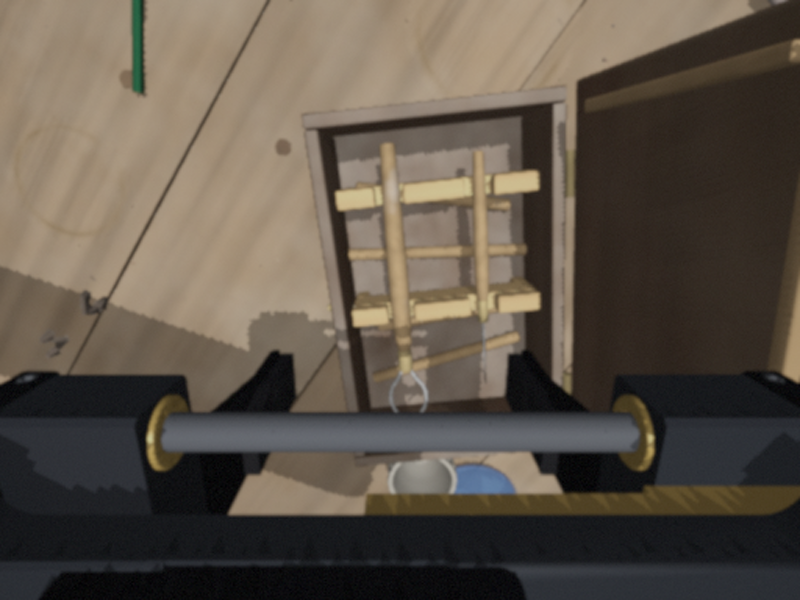

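The lid stands open on its stop at the right. The loop tool's handle runs from (388,146) to (403,345) across the saddles at y≈192 and y≈305, and the needle tool is at x≈481. The chest is empty around the loop handle.

Run:
```python
from h import *
p=cam("wrist");s=bot.sense();T=s["tcp_pos"];Rm=R.from_quat(s["ee_rot"]).as_matrix()
print(T,s["ee_rot"])
def g(u,v,z): return at_z(p,u*.64,v*.64,z)
e=g(388,146,.051);m=g(397,255,.051);f=g(404,345,.051)
print(e,m,f, np.linalg.norm(e-f))
d=e-f; print("handle yaw",np.degrees(np.arctan2(d[1],d[0])),"tool x yaw",np.degrees(np.arctan2(Rm[1,0],Rm[0,0])))
sA=g(437,190,.056);sB=g(446,306,.056);print("saddle mid",(sA+sB)/2,np.linalg.norm(sA-sB))
c=e-d/np.linalg.norm(d)*.070; print("centre from end",c)
C=np.array([.633,.1212]);print("loop pred",C-.03*np.array([.745,.667]))
for X in(m,c): print("tool",(Rm.T@(X-T))*1000)
```

```text
[0.6098 0.1029 0.1698] [ 0.4538  0.8911 -0.     -0.0002]
[0.549  0.1737 0.051 ] [0.5929 0.1224 0.051 ] [0.6342 0.0737 0.051 ] 0.1313999716686225
handle yaw 130.43267869421 tool x yaw 126.0260358826586
saddle mid [0.6137 0.1426 0.056 ] 0.07544550900956756
centre from end [0.5944 0.1204 0.051 ]
loop pred [0.6107 0.1012]
tool [ 25.7497  -2.1566 118.8245]
tool [ 23.2669  -2.1201 118.8239]
```

```bash
python3 -m creep '[[0.3,-0.03,0.6,-0.5,-0.36],[0.6,-0.05,1.25,-1,-0.36],[0.6,-0.05,1.25,-1,-0.36],[0.6,-0.05,1.25,-1,-0.36],[0.6,-0.05,1.25,-1,-0.36]]'
python3 - <<'E'
from h import *
im=snap("wrist","w3.png")
p=cam("wrist");s=bot.sense();T=s["tcp_pos"];Rm=R.from_quat(s["ee_rot"]).as_matrix()
print(T,"yaw",np.degrees(np.arctan2(Rm[1,0],Rm[0,0])),s["grip_width"],s["joint_pos"])
cv2.imwrite("pics/w3b.png",cv2.resize(im[:,:,::-1],(800,600),interpolation=cv2.INTER_CUBIC))
E
```

```text
time: 7.45
tcp_pos: [0.5958, 0.1207, 0.1217]
ee_rot: [0.415, 0.91, 0.001, 0.001]
wrist_force: [0.1, -0.2, -0.1]
grip_width: 0.63
gripper_force: 0.0
[0.5958 0.1207 0.1217] yaw 130.97147688042688 0.5841293913216953 [-0.5221  0.3715  0.3072  1.6501 -0.1212  1.1364  0.5313]
```

View pics/w3b.png

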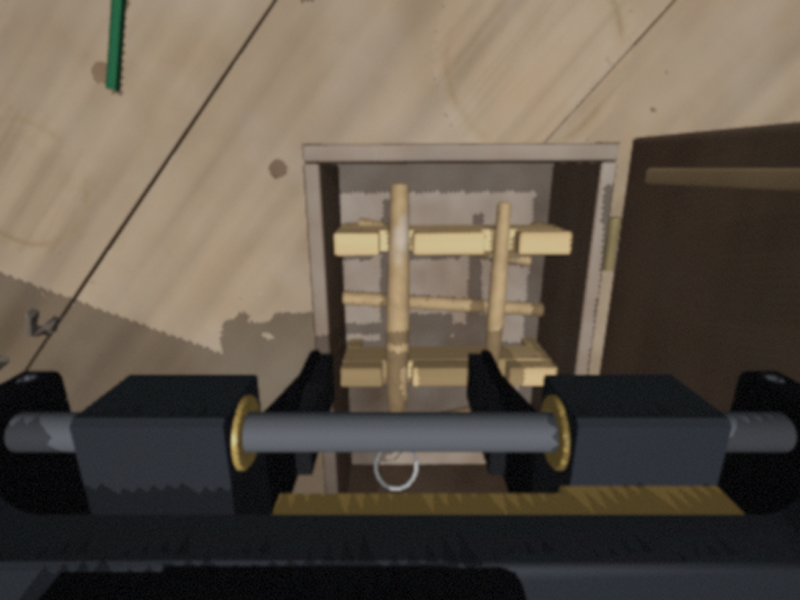

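The handle axis is at x≈399, with its end at (400,184). The saddle tops are centred at about y=239 and y=357, and the jaws are still narrowing.

Run:
```python
from h import *
p=cam("wrist");s=bot.sense();T=s["tcp_pos"];Rm=R.from_quat(s["ee_rot"]).as_matrix()
def g(u,v,z): 
    X=at_z(p,u*.64,v*.64,z); return (Rm.T@(X-T))*1000
print("end",g(400,186,.051),"mid",g(399,300,.055),"far",g(397,400,.051))
print("saddles",g(450,239,.056),g(450,358,.056))
```

```text
end [71.4257 -0.2352 70.6168] mid [10.8524 -0.7917 66.6892] far [-53.5026  -2.0574  70.7646]
saddles [44.6745 26.0449 65.7026] [-23.5809  28.3717  65.7901]
```

```bash
python3 -m creep '[[0.1,-0.02,0.2,-0.15,-0.36],[0.1,-0.02,0.5,-0.15,-0.36],[0.1,-0.02,0.7,-0.15,-0.36],[0.1,-0.02,0.7,-0.15,-0.36],[0.1,-0.02,1.1,-0.15,-0.36],[0.1,-0.02,1.5,-0.15,-0.36],[0.1,-0.02,1.8,-0.15,-0.36],[0.1,-0.02,1.9,-0.15,-0.36],[0.1,-0.02,1.9,-0.15,-0.36]]'
```

```text
time: 8.4
tcp_pos: [0.591, 0.1236, 0.0434]
ee_rot: [0.407, 0.914, -0.0, -0.0]
wrist_force: [0.1, -0.6, -0.6]
grip_width: 0.326
gripper_force: 0.0
```

```bash
python3 -m creep '[[0,0,-0.07,0,-0.36],[0,0,-0.07,0,-1],[0,0,-0.07,0,-1],[0,0,-0.07,0,-1],[0,0,-0.07,0,-1],[0,0,-0.07,0,-1]]' 15; python3 -c "
from bench import bot
print(bot.sense())"
```

```text
time: 9.0
tcp_pos: [0.5917, 0.1238, 0.0474]
ee_rot: [0.407, 0.914, 0.0, 0.0]
wrist_force: [-1.2, -0.6, 5.1]
grip_width: 0.154
gripper_force: 14.9
{'time': 9.0, 'joint_pos': array([-0.51129579,  0.44817546,  0.2861351 ,  1.71756241, -0.14642528,
        0.99607955,  0.56117114]), 'joint_velocities': array([-6.37452999e-05,  4.20021564e-04,  7.08794403e-04, -5.85783183e-04,
        1.06864194e-03,  6.61523994e-04, -6.57295163e-04]), 'joint_torque': array([ 4.21383383e-02, -5.90769482e+01,  5.69381297e+00, -3.17997158e+01,
       -6.33189429e-04, -3.32442401e-01,  2.06143811e-02]), 'tcp_pos': array([0.59166191, 0.12384138, 0.04739629]), 'ee_rot': array([4.06587483e-01, 9.13611785e-01, 2.76809275e-04, 2.19777283e-04]), 'wrist_force': array([-1.22055459, -0.62554388,  5.13746277]), 'ft_torque': array([-0.07058019,  0.31831461, -0.08374696]), 'gripper_force': 14.868971854448318, 'grip_width': 0.1543587827510788}
```

```bash
python3 -m creep '[[0,0,-0.3,0,-1],[0,0,-0.8,0,-1],[0,0,-1.6,0,-1],[0,0,-2.4,0,-1],[0,0,-3.2,0,-1],[0,0,-3.6,0,-1],[0,0,-3.6,0,-1]]'
python3 - <<'E'
from h import *
p=cam("scene"); im=snap("scene","s3.png")[:,:,::-1]; S=2.2
q=cam("side"); im2=snap("side","d3.png")[:,:,::-1]
c=np.array([.564,-.281])
def dr(im,p,pts,col): 
    a=np.array([proj(p,X)*S for X in pts]).astype(np.int32); cv2.polylines(im,[a],False,col,1)
th=np.linspace(0,2*np.pi,60)
o=[]
for I,P in((im,p),(im2,q)):
    J=cv2.resize(np.ascontiguousarray(I),None,fx=S,fy=S,interpolation=cv2.INTER_CUBIC)
    for r,z,col in((.0995,0,(0,0,255)),(.07,.073,(0,255,0)),(.08,.073,(255,255,0)),(.03,.113,(0,0,255))):
        dr(J,P,[(c[0]+r*np.cos(t),c[1]+r*np.sin(t),z) for t in th],col)
    x,y=c[0]-.175,c[1]+.026
    dr(J,P,[(x-.014,y+.07,0),(x+.014,y+.07,0),(x+.014,y-.122,0),(x-.014,y-.122,0),(x-.014,y+.07,0)],(255,0,255))
    o.append(J)
a=o[0][330:845,330:730]; b=o[1][330:845,330:730]
cv2.imwrite("pics/ov.png",np.hstack([a,b]))
E
```

```text
time: 9.7
tcp_pos: [0.5927, 0.1239, 0.1942]
ee_rot: [0.407, 0.914, 0.002, 0.002]
wrist_force: [0.1, -0.0, -0.9]
grip_width: 0.15
gripper_force: 14.9
```

View pics/ov.png

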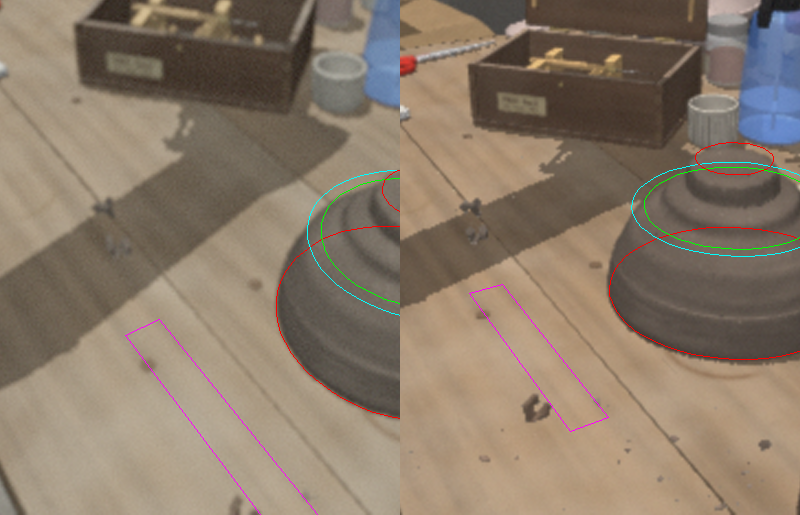

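The overlay fits: the red rim circle lies on the bowl's rim, and the bowl's radius at gripper-body height (73 mm) is about 70–72 mm. The table in front of it is clear except for a crumb at about (537,407) in the right half, so I'll turn the tool slightly to avoid it.

```bash
python3 -m creep '[[-0.15,-0.4,0,0,-1],[-0.4,-1.1,0,0.4,-1],[-0.7,-1.9,0,0.9,-1],[-1,-2.7,0,1.4,-1],[-1.25,-3.5,0,1.9,-1],[-1.55,-4.3,0,2.4,-1],[-1.8,-5.1,0,2.9,-1],[-2.1,-5.9,0,3.4,-1],[-2.35,-6.7,0,3.9,-1],[-2.65,-7.5,0,4.4,-1],[-2.95,-8.3,0,4.9,-1],[-3.2,-9.1,0,5.3,-1],[-3.45,-9.8,0,5.65,-1],[-3.6,-10.2,0,5.65,-1],[-3.63,-10.3,0,5.65,-1],[-3.63,-10.3,0,5.65,-1],[-3.63,-10.3,0,5.65,-1]]'
python3 - <<'E'
from h import *
s=bot.sense();Rm=R.from_quat(s["ee_rot"]).as_matrix();T=s["tcp_pos"];print("yaw",np.degrees(np.arctan2(Rm[1,0],Rm[0,0])),"d tool",Rm.T@(np.array([.384,-.259,.004])-T)/.04, s["joint_pos"])
E
```

```text
time: 11.5
tcp_pos: [0.3826, -0.2589, 0.1904]
ee_rot: [0.655, 0.756, 0.0, -0.0]
wrist_force: [0.1, 0.2, 0.1]
grip_width: 0.151
gripper_force: 14.9
yaw 98.18930806646652 d tool [-0.0116  0.0378  4.6605] [-0.1772 -0.0447  0.6669  1.946   0.029   1.2318  0.6224]
```

```bash
python3 -m creep '[[0,0.03,0.6,0,-1],[0,0.03,1.4,0,-1],[0,0.03,2.2,0,-1],[0,0.03,3,0,-1],[0,0.03,3.6,0,-1],[0,0.03,4.1,0,-1],[0,0.03,4.4,0,-1],[0,0.03,4.45,0,-1],[0,0.03,4.45,0,-1]]'; python3 -m creep '[[0,0,0.05,0,-1],[0,0,0.1,0,-1],[0,0,0.1,0,-1]]'
```

```text
time: 12.4
tcp_pos: [0.384, -0.2595, 0.0131]
ee_rot: [0.655, 0.756, -0.0, -0.0]
wrist_force: [0.2, -0.1, 0.1]
grip_width: 0.15
gripper_force: 14.9
time: 12.7
tcp_pos: [0.384, -0.2597, 0.0092]
ee_rot: [0.655, 0.755, 0.0, 0.0]
wrist_force: [-0.4, -0.2, -0.9]
grip_width: 0.156
gripper_force: 14.9
```

```bash
python3 -m creep '[[0,0,0.05,0,-1],[0,0,0.08,0,-1],[0,0,0.08,0,-1]]'; python3 -m creep '[[0,0,0.03,0,-1],[0,0,0.05,0,-1],[0,0,0.05,0,-1]]'
```

```text
time: 13.0
tcp_pos: [0.3836, -0.2597, 0.0056]
ee_rot: [0.655, 0.755, -0.0, -0.0]
wrist_force: [-0.1, 0.0, -0.0]
grip_width: 0.148
gripper_force: 14.9
time: 13.3
tcp_pos: [0.3836, -0.2597, 0.0036]
ee_rot: [0.655, 0.755, -0.0, -0.0]
wrist_force: [0.1, -0.5, -0.4]
grip_width: 0.149
gripper_force: 14.9
```

```bash
python3 -m creep '[[0,0,0.02,0,-1],[0,0,0.03,0,-1],[0,0,0.03,0,-1]]'; python3 -c "
from bench import bot
print(bot.sense()['wrist_force'],bot.sense()['tcp_pos'])"
```

```text
time: 13.6
tcp_pos: [0.3837, -0.2599, 0.0032]
ee_rot: [0.655, 0.755, 0.0, -0.0]
wrist_force: [-4.8, 3.0, 14.1]
grip_width: 0.149
gripper_force: 15.0
[-4.83289769  2.96788498 14.06615965] [ 0.38373139 -0.25985507  0.0031702 ]
```

```bash
python3 -m creep '[[0,0,-0.02,0,-1],[0,0,-0.02,0,-0.6],[0,0,-0.02,0,-0.5],[0,0,-0.02,0,-0.4],[0,0,-0.02,0,-0.4],[0,0,-0.02,0,-0.4]]' 5; python3 -m creep '[[0,0,-0.3,0,-0.4],[0,0,-0.9,0,-0.4],[0,0,-1.8,0,-0.4],[0,0,-2.8,0,-0.4],[0,0,-3.8,0,-0.4],[0,0,-4.6,0,-0.4],[0,0,-5,0,-0.4],[0,0,-5,0,-0.4]]'
python3 - <<'E'
from h import *
a=snap("scene","s4.png")[:,:,::-1];w=snap("wrist","w4.png")[:,:,::-1];d=snap("side","d4.png")[:,:,::-1]
up=lambda i,W,H:cv2.resize(np.ascontiguousarray(i),(W,H),interpolation=cv2.INTER_CUBIC)
cv2.imwrite("pics/fin.png",np.vstack([np.hstack([up(a[100:384,150:450],400,300),up(w,400,300)]),np.hstack([up(d[120:384,130:400],400,300),up(d[150:220,172:302],400,300)])]))
E
```

```text
time: 14.2
tcp_pos: [0.3837, -0.2597, 0.0033]
ee_rot: [0.655, 0.755, -0.0, -0.0]
wrist_force: [-0.0, -0.2, -0.3]
grip_width: 0.293
gripper_force: 0.0
time: 15.0
tcp_pos: [0.3846, -0.2605, 0.2062]
ee_rot: [0.656, 0.755, 0.001, 0.002]
wrist_force: [-0.3, 0.4, -1.0]
grip_width: 0.301
gripper_force: 0.0
```

View pics/fin.png

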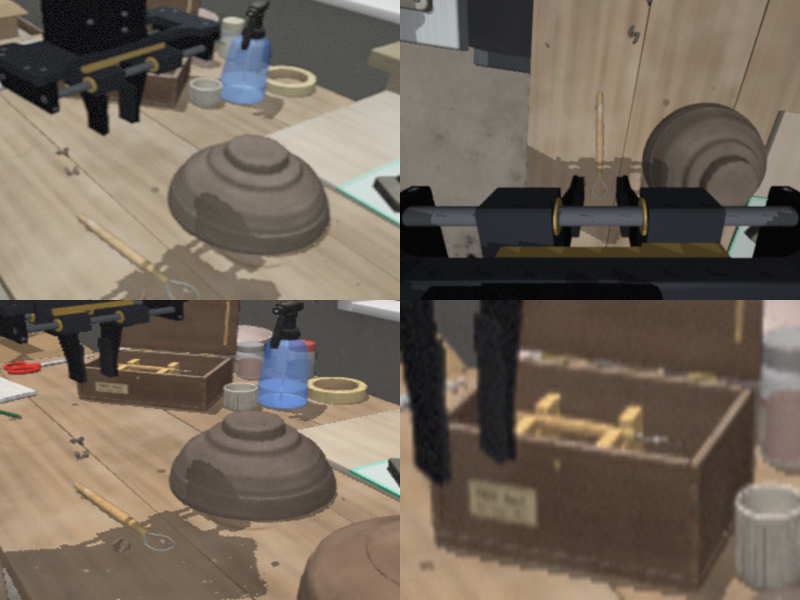

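The loop tool lies flat on the table in front of the bowl, from (78,487) to (172,543) in the side panel, clear of the rim. The lid is open and the needle tool is still in its notches. I'll do one numeric check of the gap, then hand in.

Run:
```python
from h import *
q=cam("side");c=np.array([.564,-.281])
for u,v in((78,187),(110,207),(145,230),(172,243)):
    X=at_z(q,130+u*270/400,120+v*264/300,.006);print(X,"gap to rim",np.linalg.norm(X[:2]-c)-.0995)
print(bot.job_done())
```

```text
[ 0.372  -0.1991  0.006 ] gap to rim 0.1092409541252195
[ 0.3845 -0.2674  0.006 ] gap to rim 0.0804631287356874
[ 0.3955 -0.335   0.006 ] gap to rim 0.07743769081325846
[ 0.4072 -0.3727  0.006 ] gap to rim 0.08212943210560944
the job is handed in; nothing more can be done
None
```

Job handed in (no verdict returned): the lid stands open on its stop, the needle tool is still in its notches, the bowl was not touched, and the loop tool lies flat in front of it, about 7 cm from the rim at its nearest, with only the handle's far end slightly over 10 cm (10.9).

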